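# Open the dead key box with its release pin

## Task

The key box on the hall table has a dead battery: take the release pin from its wooden stand, push it gently down through the small hole in the top of the box until the hidden latch lets go and the key tray springs ajar, without forcing the latch against its stop. Put the pin back upright in the stand, fully home, and pull the key tray out as far as it goes. Leave the owl, the dish and the plant where they are.

Things in the scene. Friction and masses are not known exactly. Their poses are not given: they have to be found in the camera images.
- keybox: White steel key box, 170 mm deep (x), 160 mm wide (y), 90 mm high, bolted down. Origin: centre of its underside; +z up; tray front looks to its own -x. On top a black key pad and, near the front left corner (seen from the front, looking along +x), one small dark-rimmed hole. The latch under it lets go once pushed down 6 mm and meets a hard stop at 9 mm; box and latch stand at most 25 N from the pin.
- hole (a point): Mouth of the access hole in the box's top face: round, 8.5 mm across, plate 4 mm thick, 35 mm to the front and 55 mm to +y of the box's centre; axes as the box. Straight below in a free shaft faces the hidden latch cap, a flat disc 22 mm across. Its depth differs: 22 to 46 mm below the top face, not readable. Its spring starts at 4 N, rises 0.45 N/mm; friction adds up to 3 N.
- tray (a joint): Slide of the key tray, m: 0 shut and latched, about 0.028 when it has sprung ajar by itself, 0.070 fully out. It slides out along the box's -x; about 1.2 N of friction plus 14 N per m/s. The latch holds it rigidly until tripped; it does not catch again.
- tray_handle (a point): Middle of the dark steel knob on the tray's front, moves with the tray, axes as the box: a block 22 mm (x) by 20 mm (y) by 32 mm high on a neck 10 mm wide, its middle 68 mm above the table and 30 mm in front of the tray front's outer face. Pinch it from above across y.
- stand: Fixed light wooden block, 56 x 56 mm, 80 mm high, with an upright round hole 10 mm across right through its middle. Origin: centre of its underside.
- stand_hole (a point): Mouth of the stand's hole, at the centre of its top face, 80 mm above the table.
- pin: Release pin, 115 mm long, about 60 g: steel rod 6 mm across, 75 mm long, tip rounded, below a square black handle 16 x 16 x 40 mm high. Origin: the rod's tip; +z runs to the handle; x, y square to the handle's flat sides. At the start it stands in the stand's hole, handle resting on the stand's top, tip 5 mm above the table.
- pin_tip (a point): The rounded tip of the pin's rod (the pin's origin).
- pin_grip (a point): Middle of the pin's handle, 95 mm above the tip.
- owl: Bystander: yellow owl figure, 80 mm across, 119 mm high, loose. Origin: centre of its underside.
- dish: Bystander: shallow brass dish, 124 mm across, 32 mm high, loose. Origin: centre of its underside.
- plant: Bystander: small plant in a blue pot, pot 74 mm across and 65 mm high, leaves to about 140 mm high and 130 mm across, loose. Origin: centre of its underside.
Mind the look-alikes: they are no part of the job. Several things have the shape of the stand; the one meant has the colours described above.

How it is judged:
By the outcome, as a careful person would: the job done as asked, in the order asked, and still so for the second after the job is handed in, with the robot touching nothing.
It also fails if it takes over 61 s, if anything falls off the work surface, if the arm or the gripper's body presses on something with over 40 N, if the wrist force passes 120 N, or if a joint passes its speed limit or range.

## Robot

A 6-joint arm with a two-finger parallel gripper is mounted at the origin on the work surface. World frame = base frame: x ahead of the robot, y to its left, z up, the work surface at z = 0. Lengths are in m, angles in degrees, forces in N, time in s.
With the tool pointing down it reaches from about 0.3 to 1 m from the base axis. Payload 5.1 kg.
Tool frame: the origin (TCP) lies where the fingers leave the gripper's body, on its centre line; the fingertips stand 78 mm ahead of it and the grasp point (between the pads) lies 59 mm ahead of it; z points along the fingers, y is the line along which they close (so a half turn about z gives the same grasp; the last joint's range is limited). The gripper opens to 95 mm and grips with 3 to 60 N. Pads are 20 mm wide; open, the fingers measure 119 mm over their backs; the gripper's body (75 mm by 180 mm) begins 59 mm behind the grasp point.
Start: joints at [-70.737, 7.093, 94.555, -0, 78.352, -4.733], TCP at [0.264, -0.594, 0.292] pointing down, gripper open.
Joint ranges: [-149.61, 149.61], [-58.7, 133.49], [1.44, 155.28], [-77.14, 257.14], [18.33, 153.61], [-166.67, 166.67]. Speed limits (degrees/s): [147.25, 147.25, 180, 180, 180, 180].

## Interface

Orientations are given as [roll, pitch, yaw] about the fixed x, y, z axes, in that order (R = Rz(yaw) Ry(pitch) Rx(roll)).
In Python, from workcell import robot gives the robot as it stands. The module is installed in compiled form; this text tells all that it offers.
- The arm moves only by the tool servo_tool, never from a script. Its argument "deltas" is a list of rows, each a list of 5 numbers: the closure, from 0 (fully open) to 1 (shut), then the shift along the tool's x, y, z in m, then the turn about the tool's z in degrees. A call has 1 to 10 rows; each row is the pose to reach, as a shift and turn from the pose commanded when the call began, along the tool's axes at that moment; what a row does not reach only later rows make up. A row lasts 1/12 s, in which the tool goes at most 41.7 mm and 7.16 degrees, less where a joint would pass 70% of its speed; a pose out of reach is approached as far as the arm can. A call with a gripper value outside its range is refused whole. The fingers move at their own pace and stop on an object; "force" is the grip in N (left out, the last holds). Time passes only in rows, so rows that repeat a pose let the fingers close. It gives the time, the measured TCP pose, the force, the opening and the grip force at its end, in the units of the state.
- robot.get_state(): the state, without advancing time (a new reading comes with each control period).
- robot.camera(name): name is "side" or "top"; returns the picture (384x512x3 uint8, blue, green, red); there is no depth.
- robot.get_calibration(name): a dict with "fx", "fy", "cx", "cy" (pixels), "T" (4x4, takes a point from camera to world coordinates). Camera axes: x right, y up, looking along -z (the intrinsics and any distortion apply to the point x, -y, -z); pixel columns grow to the right and rows downward; lengths in m; the calibration is good to about 2 mm. A picture is of the moment at which its call begins. get_calibration takes no time and is no camera call.
- robot.hand_in(): hands the job in; it is judged then, once.
Trained networks look in the newest picture that a camera, given by its name, has taken for a name from the list of things; names that differ only in an ending like _2 or _b are one class to them, and where a whole thing is asked for, a point or a joint stands for the part that bears it (a point fixed in the world has none). Each returns a list of dicts, best first, with "score" (0 to 1); they miss things now and then, are a little off and sometimes report something else, mostly with a low value. They report only what shows in the picture. A call takes as long as a camera call. They do not tell look-alikes from the thing itself.
- robot.boxes_of(camera, target): "xy" ([column, row] in pixels, amid what is visible of it).
The state is a dict: "time_s": time; "joints": joint angles; "qvel": joint speeds; "joint_efforts": joint torques, N m; "tcp_pos": TCP position; "ee_rot": TCP orientation; "force": force on the tool from outside, world axes, zero at the start; "wrist_torque": the same for the moment, N m; "gripper_width": opening from 0.0 (shut) to 1.0 (fully open); "grip_force": force on a finger pad.
Only numpy, scipy, OpenCV 4.12 (cv2) and the standard library are available. Lean on these libraries where they do the work, as an engineer would, in place of code of your own. Each camera call takes 0.05 s, during which the arm holds its last target. There are 200 camera calls.

## Working session

There is one attempt and no reset: what is moved stays moved. The work goes in short steps, Python scripts to look and compute and a tool call to move; the robot and the scene stay as the last step left them, time stands still between calls to the robot, and variables do not carry over. Pictures are saved under pics/ and viewed, at most 10 in all, crops included, and the job is handed in when it is done.

Besides the shell and the picture viewer there is one more tool, called in YAML: its name, and indented under it one key for each argument. servo_tool: Moves the arm, as the interface text tells. Its arguments: {"type":"object","properties":{"deltas":{"type":"array"},"force":{"type":"number"}},"required":["deltas"]}

```bash
mkdir -p pics; cat > h.py <<'E'
from workcell import robot
import numpy as np, cv2
def px2w(cam,uv,z):
    c=robot.get_calibration(cam);T=np.array(c["T"])
    d=T[:3,:3]@np.array([(uv[0]-c["cx"])/c["fx"],-(uv[1]-c["cy"])/c["fy"],-1.]);o=T[:3,3]
    return (o+d*(z-o[2])/d[2])
def w2px(cam,p):
    c=robot.get_calibration(cam);T=np.array(c["T"])
    q=T[:3,:3].T@(np.array(p)-T[:3,3]);return np.array([c["cx"]+c["fx"]*q[0]/-q[2],c["cy"]-c["fy"]*q[1]/-q[2]])
E
python3 - <<'E'
from h import *
t=robot.camera("top");s=robot.camera("side")
cv2.imwrite("pics/t0.png",t);cv2.imwrite("pics/s0.png",s)
for c in("top","side"):
    k=robot.get_calibration(c);print(c,k.keys(),round(k["fx"]),np.round(k["T"],3).tolist())
    for n in["keybox","tray_handle","stand","pin","owl","dish","plant","pin_grip","hole","stand_hole"]:
        try: print(n,[(np.round(b["xy"]).tolist(),round(b["score"],2)) for b in robot.boxes_of(c,n)])
        except Exception as e: print(n,e)
print(robot.get_state())
E
```

```text
top dict_keys(['fx', 'fy', 'cx', 'cy', 'T']) 347 [[-0.102, 0.972, -0.214, 0.387], [-0.995, -0.099, 0.025, 0.008], [0.003, 0.215, 0.977, 0.943], [0.0, 0.0, 0.0, 1.0]]
keybox [([230.0, 182.0], 0.62)]
tray_handle [([242.0, 210.0], 0.89), ([369.0, 250.0], 0.27)]
stand [([366.0, 206.0], 0.79), ([370.0, 250.0], 0.71), ([419.0, 246.0], 0.6)]
pin []
owl [([144.0, 258.0], 0.79)]
dish [([118.0, 167.0], 0.59), ([378.0, 247.0], 0.39)]
plant [([399.0, 133.0], 0.92)]
pin_grip [([370.0, 248.0], 0.62), ([377.0, 248.0], 0.44), ([232.0, 183.0], 0.18)]
hole [([232.0, 180.0], 0.78), ([401.0, 133.0], 0.26)]
stand_hole [([363.0, 204.0], 0.9), ([422.0, 250.0], 0.79), ([369.0, 253.0], 0.65)]
side dict_keys(['fx', 'fy', 'cx', 'cy', 'T']) 425 [[0.994, 0.038, -0.102, 0.422], [-0.107, 0.524, -0.845, -1.167], [0.022, 0.851, 0.525, 0.834], [0.0, 0.0, 0.0, 1.0]]
keybox [([244.0, 195.0], 0.65), ([269.0, 194.0], 0.59), ([327.0, 272.0], 0.25)]
tray_handle [([243.0, 194.0], 0.61), ([209.0, 267.0], 0.27)]
stand [([206.0, 265.0], 0.89), ([204.0, 296.0], 0.71), ([250.0, 259.0], 0.71), ([328.0, 273.0], 0.62)]
pin [([211.0
[... 238 characters left out ...]
, 299.0], 0.58)]
{'time_s': 1.1, 'joints': array([-7.07374111e+01,  7.09348203e+00,  9.45549707e+01, -2.90590853e-04,
        7.83513124e+01, -4.73136350e+00]), 'qvel': array([ 0.02773198, -0.00681872,  0.0522581 ,  0.03129922,  0.02580182,
       -0.06849893]), 'joint_efforts': array([ 1.79534090e-04, -4.17600918e+01, -3.60229397e+01,  7.75585533e-02,
        4.29563597e-02, -2.60830018e-05]), 'tcp_pos': array([ 0.26429946, -0.5938323 ,  0.29225585]), 'ee_rot': array([1.79999789e+02, 3.03008262e-04, 2.39940111e+01]), 'force': array([ 0.34661564, -0.43400964,  0.50615501]), 'wrist_torque': array([-0.04945144, -0.02974931, -0.00048497]), 'grip_force': 0.0, 'gripper_width': 1.0006205505506816}
```

View pics/t0.png

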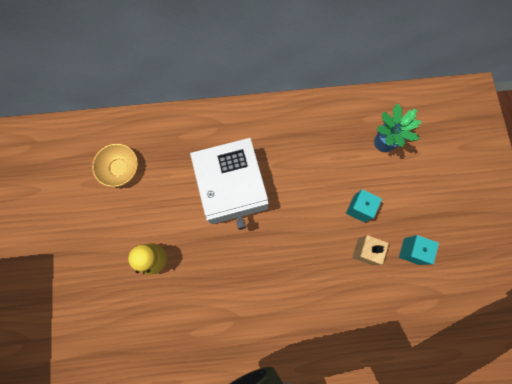

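View pics/s0.png

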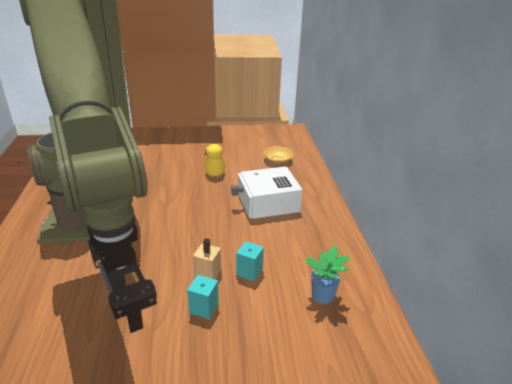

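Top picture: the wooden stand with the black pin handle is at (375,250). The look-alikes are teal blocks at (366,205) and (422,250). The key box is at (230,182), its hole at (210,194) and the knob at (240,220). In the side picture the wooden stand is at (207,262), teal blocks at (250,260) and (204,297). I choose the light wooden one and check it in a close crop.

```bash
python3 - <<'E'
from h import *
t=cv2.imread("pics/t0.png");s=cv2.imread("pics/s0.png")
def cr(i,u,v,w,h,k): return cv2.resize(i[v:v+h,u:u+w],None,fx=k,fy=k,interpolation=cv2.INTER_CUBIC)
a=np.hstack([cr(t,345,220,64,48,6),cr(s,178,230,64,48,6)])
b=np.hstack([cr(t,182,132,96,100,3.0),cr(s,222,160,88,60,5)[:300,:480]])
print(a.shape,b.shape)
b=b[:, :768]
if b.shape[1]<768: b=np.pad(b,((0,0),(0,768-b.shape[1]),(0,0)))
cv2.imwrite("pics/c0.png",np.vstack([a,b]))
E
```

```text
(288, 768, 3) (300, 728, 3)
```

View pics/c0.png

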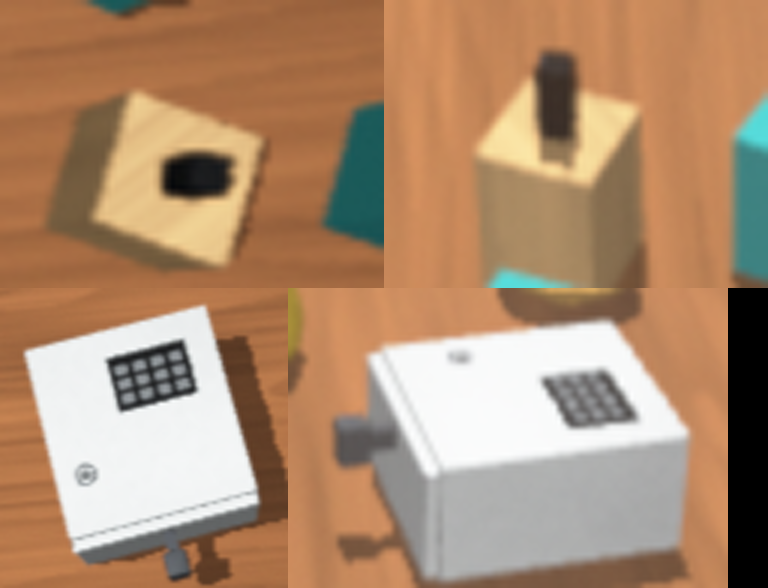

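```bash
cat >> h.py <<'E'
def tri(pt,ps):
    # least squares point from top & side pixels
    A=[];b=[]
    for c,uv in(("top",pt),("side",ps)):
        o=np.array(robot.get_calibration(c)["T"])[:3,3];d=px2w(c,uv,0)-o;d/=np.linalg.norm(d)
        P=np.eye(3)-np.outer(d,d);A.append(P);b.append(P@o)
    A=np.vstack(A);b=np.hstack(b);x=np.linalg.lstsq(A,b,rcond=None)[0];return x,np.linalg.norm(A@x-b)
E
python3 - <<'E'
from h import *
def o(p,k,off,u0,v0): return ((p[0]-off[0]+.5)/k-.5+u0,(p[1]-off[1]+.5)/k-.5+v0)
st=[o(p,6,(0,0),345,220) for p in[(132,92),(264,137),(230,267),(92,220)]]
ss=[o(p,6,(384,0),178,230) for p in[(640,107),(592,185),(477,153),(533,78)]]
W=np.array([px2w("top",p,.08) for p in st]);print("stand top cam",W.round(4).tolist(),W.mean(0).round(4))
W2=np.array([px2w("side",p,.08) for p in ss]);print("stand side cam",W2.round(4).tolist(),W2.mean(0).round(4))
e=W[1]-W[0];print("yaws",np.degrees(np.arctan2(e[1],e[0])),[round(np.linalg.norm(W[i]-W[i-1]),4) for i in range(4)])
ht=o((86,474),3,(0,288),182,132);hs=o((459,356),5,(288,288),222,160)
print("hole",px2w("top",ht,.09).round(4),px2w("side",hs,.09).round(4),tri(ht,hs))
bt=[o(p,3,(0,288),182,132) for p in[(25,352),(206,306),(258,490),(75,540)]]
W=np.array([px2w("top",p,.09) for p in bt]);print("box",W.round(4).tolist(),W.mean(0).round(4))
for i in range(4):
    e=W[i]-W[i-1];print(round(np.degrees(np.arctan2(e[1],e[0])),1),round(np.linalg.norm(e),4))
bs=[o(p,5,(288,288),222,160) for p in[(612,322),(688,432),(430,473),(372,355)]]
W=np.array([px2w("side",p,.09) for p in bs]);print("box side",W.round(4).tolist(),W.mean(0).round(4))
for i in range(4):
    e=W[i]-W[i-1];print(round(np.degrees(np.arctan2(e[1],e[0])),1),round(np.linalg.norm(e),4))
k=o((178,562),3,(0,288),182,132);k2=o((357,440),5,(288,288),222,160);print("knob",px2w("top",k,.075).round(4),px2w("side",k2,.068).round(4))
# pin handle base/top in side & top
print("pintop side",px2w("side",o((557,56),6,(384,0),178,230),.12).round(4), "base",px2w("side",o((556,140),6,(384,0),178,230),.08).round(4))
print("handle mid top",px2w("top",o((200,175),6,(0,0),345,220),.10).round(4))
E
```

```text
stand top cam [[0.449, -0.2672, 0.08], [0.4251, -0.3183, 0.08], [0.3746, -0.2949, 0.08], [0.399, -0.2421, 0.08]] [ 0.4119 -0.2806  0.08  ]
stand side cam [[0.4477, -0.2619, 0.08], [0.4245, -0.313, 0.08], [0.3743, -0.2876, 0.08], [0.3995, -0.2372, 0.08]] [ 0.4115 -0.2749  0.08  ]
yaws -115.05194039470953 [np.float64(0.0559), np.float64(0.0564), np.float64(0.0556), np.float64(0.0582)]
hole [0.5909 0.1102 0.09  ] [0.5892 0.1188 0.09  ] (array([0.58874524, 0.10954669, 0.09555497]), np.float64(0.001147378743488576))
box [[0.7037, 0.1547, 0.09], [0.7299, -0.0044, 0.09], [0.5626, -0.0319, 0.09], [0.536, 0.1233, 0.09]] [0.633  0.0605 0.09  ]
10.6 0.1707
-80.7 0.1612
-170.7 0.1695
99.7 0.1575
box side [[0.7055, 0.1602, 0.09], [0.7296, 0.0074, 0.09], [0.5533, -0.0296, 0.09], [0.5283, 0.1245, 0.09]] [0.6292 0.0656 0.09  ]
11.4 0.1807
-81.0 0.1547
-168.1 0.1801
99.2 0.1561
knob [0.5112 0.0408 0.075 ] [0.5122 0.0484 0.068 ]
pintop side [ 0.4113 -0.272   0.12  ] base [ 0.4094 -0.2817  0.08  ]
handle mid top [ 0.4118 -0.2824  0.1   ]
```

The crop confirms it: the light wooden block with the black handle in it, with the box hole at about (210,194) in the top picture. I go above the pin.

servo_tool:
  deltas:
    - [0.4,0.263,-0.227,0.07,49]
    - [0.4,0.263,-0.227,0.07,49]
    - [0.4,0.263,-0.227,0.07,49]
    - [0.4,0.263,-0.227,0.07,49]
    - [0.4,0.263,-0.227,0.07,49]
    - [0.4,0.263,-0.227,0.07,49]
    - [0.4,0.263,-0.227,0.07,49]
    - [0.4,0.263,-0.227,0.07,49]
    - [0.4,0.263,-0.227,0.07,49]
    - [0.4,0.263,-0.227,0.07,49]
  force: 25

```text
time_s: 1.93
tcp_pos: [0.413, -0.2754, 0.2208]
ee_rot: [-179.9, 0.1, -24.7]
force: [-0.0, 0.2, 0.1]
gripper_width: 0.602
grip_force: 0.0
```

```bash
python3 - <<'E'
from h import *
s=robot.get_state();print(s["time_s"],s["tcp_pos"].round(4),s["ee_rot"].round(2),s["gripper_width"],s["force"].round(2))
a=robot.camera("top");b=robot.camera("side")
cv2.imwrite("pics/s1.png",cv2.resize(b,None,fx=1,fy=1))
k=4
cv2.imwrite("pics/c1.png",np.vstack([cv2.resize(b[170:290,140:300],None,fx=2.5,fy=2.5,interpolation=2),cv2.resize(a[170:290,300:460],None,fx=2.5,fy=2.5,interpolation=2)])[:600])
E
```

```text
1.9333 [ 0.413  -0.2754  0.2208] [-1.7988e+02  1.4000e-01 -2.4720e+01] 0.6016519580004028 [-0.03  0.17  0.06]
```

View pics/c1.png

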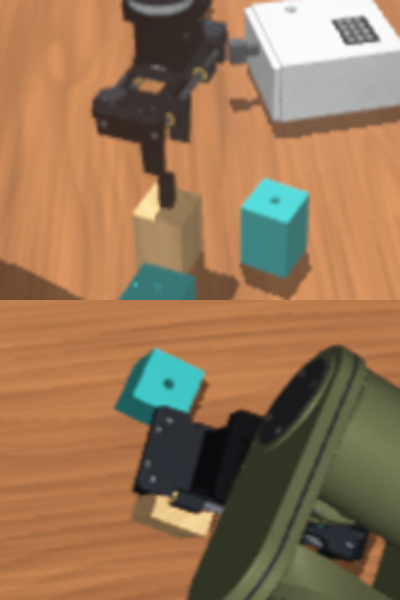

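Side crop: the gripper is over the wooden stand with the pin's handle between the fingers. The arm hides the top view there. I descend and grip.

servo_tool:
  deltas:
    - [0.5,0,0,0.03,0]
    - [0.5,0,0,0.057,0]
    - [0.5,0,0,0.057,0]
    - [0.5,0,0,0.057,0]
    - [1,0,0,0.057,0]
    - [1,0,0,0.057,0]
    - [1,0,0,0.057,0]
    - [1,0,0,0.057,0]
    - [1,0,0,0.057,0]
  force: 25

```text
time_s: 2.78
tcp_pos: [0.4126, -0.2799, 0.1663]
ee_rot: [180.0, -0.1, -25.0]
force: [0.6, -0.3, -0.4]
gripper_width: 0.206
grip_force: 0.0
```

servo_tool:
  deltas:
    - [1,0,0,0,0]
    - [1,0,0,0,0]
    - [1,0,0,0,0]

```text
time_s: 3.03
tcp_pos: [0.4126, -0.2798, 0.1661]
ee_rot: [180.0, -0.1, -25.0]
force: [0.3, 0.6, 3.9]
gripper_width: 0.177
grip_force: 25.0
```

servo_tool:
  deltas:
    - [1,0,0,-0.02,0]
    - [1,0,0,-0.06,0]
    - [1,0,0,-0.1,0]
    - [1,0,0,-0.115,0]
    - [1,0,0,-0.115,0]
    - [1,-0.004,-0.04,-0.115,0]
    - [1,-0.004,-0.08,-0.115,0]
    - [1,-0.004,-0.12,-0.115,0]
    - [1,-0.004,-0.16,-0.115,0]
    - [1,-0.004,-0.2,-0.115,0]

```text
time_s: 3.87
tcp_pos: [0.4926, -0.0945, 0.2777]
ee_rot: [180.0, 0.2, -25.0]
force: [-0.4, 0.0, -1.6]
gripper_width: 0.168
grip_force: 25.0
```

servo_tool:
  deltas:
    - [1,0,-0.04,0,0]
    - [1,0,-0.08,0,0]
    - [1,0,-0.12,0,0]
    - [1,0,-0.16,0,0]
    - [1,0,-0.19,0,0]
    - [1,0,-0.215,0,0]
    - [1,0,-0.225,0,0]
    - [1,0,-0.228,0,0]
    - [1,0,-0.228,0,0]
    - [1,0,-0.228,0,0]

```text
time_s: 4.7
tcp_pos: [0.5889, 0.1092, 0.2791]
ee_rot: [179.9, 0.1, -25.0]
force: [0.0, -1.2, -0.9]
gripper_width: 0.164
grip_force: 25.0
```

```bash
python3 - <<'E'
from h import *
s=robot.get_state();print(s["time_s"],s["tcp_pos"].round(4),s["ee_rot"].round(2),s["gripper_width"],s["grip_force"],s["force"].round(2))
a=robot.camera("top");b=robot.camera("side")
cv2.imwrite("pics/t2.png",a);cv2.imwrite("pics/s2.png",b)
for n in("pin_tip","hole","pin_grip"):print(n,[(np.round(x["xy"],1).tolist(),round(x["score"],2)) for x in robot.boxes_of("side",n)])
p=s["tcp_pos"]-[0,0,.161];print("pred tip side",w2px("side",p),"hole side",w2px("side",[.590,.110,.09]))
c=cv2.resize(b[140:220,210:310],None,fx=8,fy=8,interpolation=2)[:600]
cv2.imwrite("pics/c2.png",c)
# precise box fit, t0: white mask quad
for n in("t0","s0"):
    g=cv2.imread(f"pics/{n}.png");m=(g.min(2)>150).astype(np.uint8)
    k,l,st,cen=cv2.connectedComponentsWithStats(m);print(n,[(st[i].tolist()) for i in range(1,k) if st[i][4]>800])
# hole darkness centroids
for n,u,v,cam in(("t0",210,194,"top"),("s0",256,173.6,"side")):
    g=cv2.imread(f"pics/{n}.png",0).astype(float);u=int(u);v=int(v);w=g[v-5:v+6,u-6:u+7];d=np.median(w)-w;d[d<8]=0
    yy,xx=np.mgrid[v-5:v+6,u-6:u+7];q=((d*xx).sum()/d.sum(),(d*yy).sum()/d.sum());print(n,q,px2w(cam,q,.09))
E
```

```text
4.7 [0.5889 0.1092 0.2791] [ 1.7992e+02  8.0000e-02 -2.5040e+01] 0.1637076897006785 24.999903738498688 [ 0.02 -1.24 -0.91]
pin_tip [([212.6, 161.2], 0.22)]
hole [([270.1, 192.4], 0.67)]
pin_grip [([275.2, 153.7], 0.6), ([256.7, 150.6], 0.37)]
pred tip side [256.26133641 167.53102316] hole side [256.32588979 174.44595594]
t0 [[190, 138, 78, 82, 3888]]
s0 [[0, 0, 53, 135, 4650], [213, 0, 90, 124, 4582], [238, 167, 64, 51, 2340]]
t0 (np.float64(210.24556707929074), np.float64(193.72365339578454)) [0.59078647 0.11047146 0.09      ]
s0 (np.float64(255.20946915351507), np.float64(169.5871592539455)) [0.59001702 0.14464117 0.09      ]
```

View pics/c2.png

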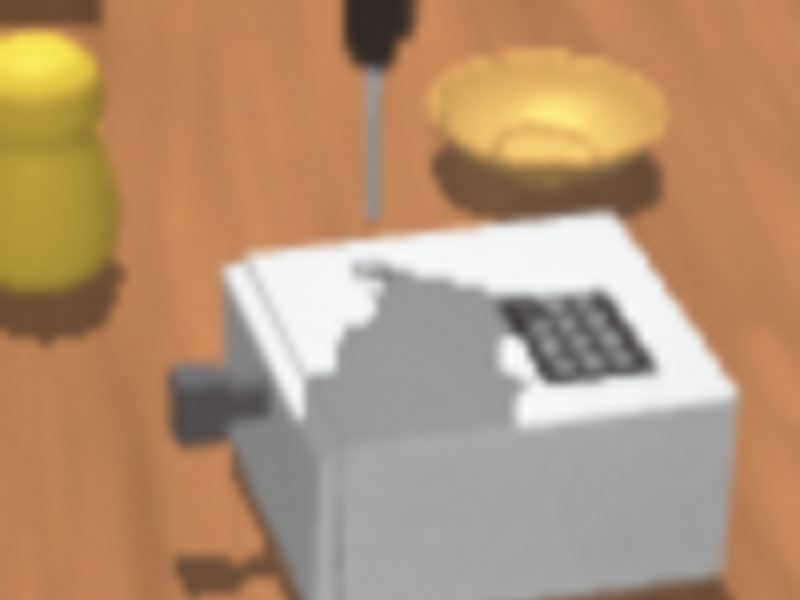

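Side crop: the rod's tip at about (256.6,167.3) stands in the same column as the hole at (256.4,173.6). I settle, then lower it just short of the plate.

servo_tool:
  deltas:
    - [1,0,0,0.015,0]
    - [1,0,0,0.022,0]
    - [1,0,0,0.022,0]
    - [1,0,0,0.022,0]

```text
time_s: 5.28
tcp_pos: [0.5891, 0.1098, 0.2576]
ee_rot: [180.0, 0.1, -25.0]
force: [0.3, 0.5, -0.2]
gripper_width: 0.17
grip_force: 25.0
```

```bash
python3 - <<'E'
from h import *
s=robot.get_state();print(s["time_s"],s["tcp_pos"].round(4),s["ee_rot"].round(2),s["force"].round(2),s["wrist_torque"].round(3))
b=robot.camera("side");a=robot.camera("top")
p=s["tcp_pos"]-[0,0,.161];print("pred tip side",w2px("side",p))
cv2.imwrite("pics/c3.png",np.hstack([cv2.resize(b[150:190,236:276],None,fx=10,fy=10,interpolation=2),cv2.resize(a[170:220,185:235],None,fx=8,fy=8,interpolation=2)]))
E
```

```text
5.2833 [0.5891 0.1098 0.2576] [ 1.7995e+02  8.0000e-02 -2.5030e+01] [ 0.35  0.49 -0.18] [ 0.066 -0.021  0.007]
pred tip side [256.12868807 172.85774283]
```

View pics/c3.png

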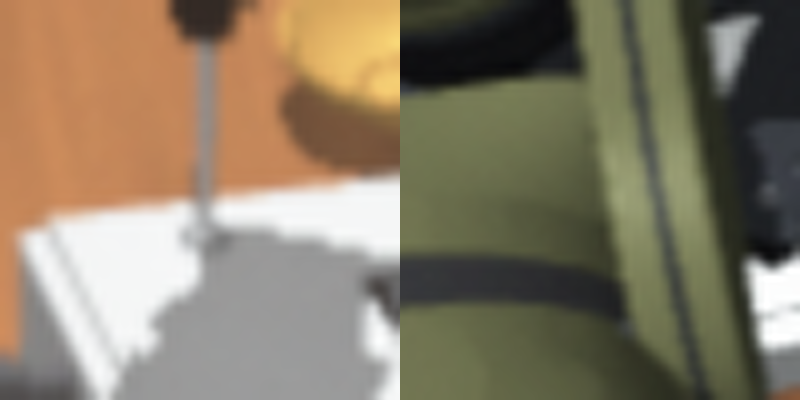

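Side crop: the rod's column, about 205, matches the rim's centre, so x is right. I lower it gently and watch the force.

servo_tool:
  deltas:
    - [1,0.0005,0,0.004,0]
    - [1,0.001,0,0.007,0]
    - [1,0.001,0,0.0085,0]
    - [1,0.001,0,0.0085,0]

```text
time_s: 5.72
tcp_pos: [0.5908, 0.1097, 0.2505]
ee_rot: [-180.0, -0.1, -25.0]
force: [0.6, -1.7, 2.1]
gripper_width: 0.171
grip_force: 25.0
```

servo_tool:
  deltas:
    - [1,0,0,0.001,0]
    - [1,0,0,0.002,0]
    - [1,0,0,0.002,0]

```text
time_s: 5.97
tcp_pos: [0.591, 0.1097, 0.25]
ee_rot: [-180.0, -0.1, -25.0]
force: [-2.1, -0.8, 8.0]
gripper_width: 0.167
grip_force: 25.0
```

servo_tool:
  deltas:
    - [1,-0.0005,0,-0.001,0]
    - [1,-0.001,0,-0.001,0]
    - [1,-0.0015,0,-0.0005,0]
    - [1,-0.002,0,-0.0005,0]
    - [1,-0.002,0,0,0]

```text
time_s: 6.38
tcp_pos: [0.5885, 0.1112, 0.2473]
ee_rot: [-179.9, 0.0, -25.0]
force: [1.0, 3.5, 1.3]
gripper_width: 0.164
grip_force: 25.0
```

servo_tool:
  deltas:
    - [1,0,-0.001,0.001,0]
    - [1,0,-0.001,0.003,0]
    - [1,0,-0.001,0.005,0]
    - [1,0,-0.001,0.005,0]

```text
time_s: 6.72
tcp_pos: [0.5888, 0.1115, 0.2417]
ee_rot: [180.0, 0.1, -25.0]
force: [0.2, 1.8, -1.7]
gripper_width: 0.167
grip_force: 25.0
```

servo_tool:
  deltas:
    - [1,0,-0.0005,0.004,0]
    - [1,0,-0.0005,0.008,0]
    - [1,0,-0.0005,0.011,0]
    - [1,0,-0.0005,0.011,0]
    - [1,0,-0.0005,0.011,0]

```text
time_s: 7.13
tcp_pos: [0.589, 0.1118, 0.2309]
ee_rot: [180.0, 0.1, -25.0]
force: [0.5, 1.0, -1.2]
gripper_width: 0.168
grip_force: 25.0
```

servo_tool:
  deltas:
    - [1,0,0,0.001,0]
    - [1,0,0,0.002,0]
    - [1,0,0,0.003,0]
    - [1,0,0,0.003,0]

```text
time_s: 7.47
tcp_pos: [0.5892, 0.1117, 0.2286]
ee_rot: [180.0, 0.0, -25.0]
force: [0.3, 0.1, -0.6]
gripper_width: 0.165
grip_force: 25.0
```

servo_tool:
  deltas:
    - [1,0,0,0.001,0]
    - [1,0,0,0.002,0]
    - [1,0,0,0.003,0]
    - [1,0,0,0.003,0]

```text
time_s: 7.8
tcp_pos: [0.5891, 0.1118, 0.2254]
ee_rot: [180.0, 0.0, -25.0]
force: [0.8, 0.0, -1.1]
gripper_width: 0.161
grip_force: 25.0
```

servo_tool:
  deltas:
    - [1,0,0,0.001,0]
    - [1,0,0,0.002,0]
    - [1,0,0,0.003,0]
    - [1,0,0,0.003,0]

```text
time_s: 8.13
tcp_pos: [0.5891, 0.1118, 0.2224]
ee_rot: [180.0, 0.0, -25.0]
force: [-0.3, 0.0, -0.5]
gripper_width: 0.169
grip_force: 25.0
```

servo_tool:
  deltas:
    - [1,0,0,0.001,0]
    - [1,0,0,0.002,0]
    - [1,0,0,0.003,0]
    - [1,0,0,0.003,0]

```text
time_s: 8.47
tcp_pos: [0.5893, 0.1118, 0.2198]
ee_rot: [-180.0, -0.0, -25.0]
force: [0.2, -0.1, -0.3]
gripper_width: 0.165
grip_force: 25.0
```

servo_tool:
  deltas:
    - [1,0,0,0.001,0]
    - [1,0,0,0.002,0]
    - [1,0,0,0.003,0]
    - [1,0,0,0.003,0]

```text
time_s: 8.8
tcp_pos: [0.5897, 0.1119, 0.2185]
ee_rot: [-180.0, -0.1, -25.0]
force: [-2.4, -1.1, 6.8]
gripper_width: 0.168
grip_force: 25.0
```

servo_tool:
  deltas:
    - [1,0,0,0.001,0]
    - [1,0,0,0.002,0]
    - [1,0,0,0.002,0]
    - [1,0,0,0.002,0]

```text
time_s: 9.13
tcp_pos: [0.5897, 0.1119, 0.2168]
ee_rot: [-180.0, -0.1, -25.0]
force: [-2.1, -1.2, 6.9]
gripper_width: 0.162
grip_force: 25.0
```

servo_tool:
  deltas:
    - [1,0,0,0.001,0]
    - [1,0,0,0.002,0]
    - [1,0,0,0.002,0]
    - [1,0,0,0.002,0]

```text
time_s: 9.47
tcp_pos: [0.5898, 0.1119, 0.2148]
ee_rot: [-180.0, -0.1, -25.0]
force: [-2.7, -0.9, 6.9]
gripper_width: 0.166
grip_force: 25.0
```

```bash
cat > kn.py <<'E'
from h import *
s=robot.get_state();print(s["time_s"],s["tcp_pos"].round(4),s["force"].round(2))
b=robot.camera("side");print([(np.round(x["xy"],1).tolist(),round(x["score"],2)) for x in robot.boxes_of("side","tray_handle")])
# dark knob blob left of the box in side view
g=b[175:215,205:260];m=(g.max(2)<110).astype(np.uint8);k,l,st,c=cv2.connectedComponentsWithStats(m)
print([(st[i].tolist(),(c[i]+[205,175]).round(1).tolist()) for i in range(1,k) if st[i][4]>15])
E
python3 kn.py
```

```text
9.4667 [0.5898 0.1119 0.2148] [-2.7  -0.94  6.9 ]
[([242.5, 192.8], 0.98)]
[([27, 12, 12, 8, 73], [236.8, 190.5])]
```

servo_tool:
  deltas:
    - [1,0,0,0.0005,0]
    - [1,0,0,0.001,0]
    - [1,0,0,0.001,0]

```text
time_s: 9.82
tcp_pos: [0.5898, 0.1119, 0.2139]
ee_rot: [-180.0, -0.1, -25.0]
force: [-3.1, -0.6, 8.0]
gripper_width: 0.169
grip_force: 25.0
```

servo_tool:
  deltas:
    - [1,0,0,0.0005,0]
    - [1,0,0,0.001,0]
    - [1,0,0,0.001,0]

```text
time_s: 10.07
tcp_pos: [0.5898, 0.1119, 0.2124]
ee_rot: [-180.0, -0.1, -25.0]
force: [-1.8, -0.6, 5.3]
gripper_width: 0.168
grip_force: 25.0
```

```bash
python3 kn.py
```

```text
10.0667 [0.5898 0.1119 0.2124] [-1.77 -0.6   5.27]
[([239.6, 198.1], 0.81)]
[([18, 13, 13, 9, 77], [228.3, 191.6]), ([21, 36, 6, 4, 19], [227.9, 212.5])]
```

The knob jumped about 8 px to the left, so the tray has sprung ajar. I withdraw the pin and go back to the stand.

servo_tool:
  deltas:
    - [1,0,0,-0.02,0]
    - [1,0,0,-0.045,0]
    - [1,0,0,-0.07,0]
    - [1,0,0,-0.075,0]
    - [1,0,0,-0.075,0]
    - [1,0.005,0.04,-0.075,0]
    - [1,0.005,0.08,-0.075,0]
    - [1,0.005,0.12,-0.075,0]
    - [1,0.005,0.16,-0.075,0]
    - [1,0.005,0.2,-0.075,0]

```text
time_s: 11.0
tcp_pos: [0.5074, -0.0726, 0.283]
ee_rot: [180.0, 0.2, -25.0]
force: [0.5, 0.1, -0.8]
gripper_width: 0.165
grip_force: 25.0
```

servo_tool:
  deltas:
    - [1,0,0.04,0,0]
    - [1,0,0.08,0,0]
    - [1,0,0.12,0,0]
    - [1,0,0.16,0,0]
    - [1,0,0.195,0,0]
    - [1,0,0.22,0,0]
    - [1,0,0.2295,0,0]
    - [1,0,0.2295,0,0]
    - [1,0,0.2295,0,0]
    - [1,0,0.2295,0,0]

```text
time_s: 11.83
tcp_pos: [0.4125, -0.2783, 0.2848]
ee_rot: [-179.9, 0.1, -24.9]
force: [-0.1, -0.4, -0.5]
gripper_width: 0.169
grip_force: 25.0
```

```bash
python3 - <<'E'
from h import *
s=robot.get_state();print(s["time_s"],s["tcp_pos"].round(4),s["ee_rot"].round(2),s["force"].round(2))
b=robot.camera("side")
print("pred tip",w2px("side",s["tcp_pos"]-[0,0,.161]))
cv2.imwrite("pics/c4.png",cv2.resize(b[210:300,165:265],None,fx=6,fy=6,interpolation=2))
E
```

```text
11.8333 [ 0.4125 -0.2783  0.2848] [-1.7994e+02  8.0000e-02 -2.4940e+01] [-0.14 -0.42 -0.49]
pred tip [206.86274497 239.26825095]
```

View pics/c4.png

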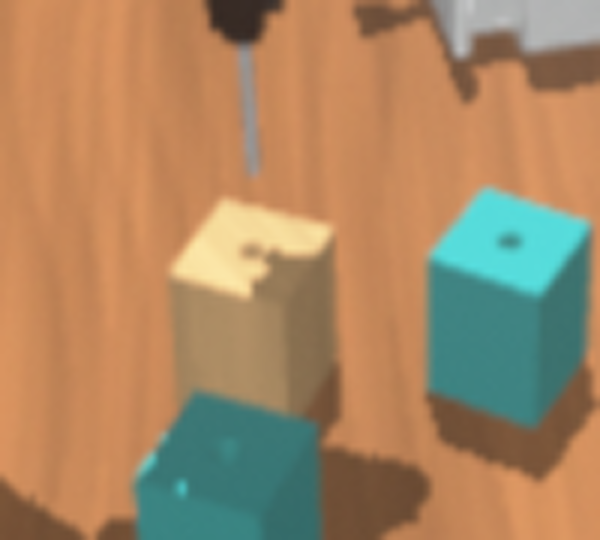

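Side crop: the tip at (254,175) is over the hole at (252,250), aligned in column, so I lower it.

servo_tool:
  deltas:
    - [1,0,0,0.015,0]
    - [1,0,0,0.03,0]
    - [1,0,0,0.042,0]
    - [1,0,0,0.05,0]
    - [1,0,0,0.055,0]
    - [1,0,0,0.055,0]

```text
time_s: 12.38
tcp_pos: [0.412, -0.2787, 0.2294]
ee_rot: [-180.0, 0.1, -25.0]
force: [-0.4, 0.0, -0.5]
gripper_width: 0.167
grip_force: 25.0
```

servo_tool:
  deltas:
    - [1,0,0.001,0.02,0]
    - [1,0,0.001,0.04,0]
    - [1,0,0.001,0.054,0]
    - [1,0,0.001,0.058,0]
    - [1,0,0.001,0.06,0]
    - [1,0,0.001,0.062,0]
    - [1,0,0.001,0.063,0]
    - [1,0,0.001,0.063,0]

```text
time_s: 13.05
tcp_pos: [0.4123, -0.2808, 0.1688]
ee_rot: [180.0, -0.1, -25.0]
force: [0.4, -0.5, -0.6]
gripper_width: 0.167
grip_force: 25.0
```

servo_tool:
  deltas:
    - [1,0,-0.001,0.001,0]
    - [1,0,-0.001,0.002,0]
    - [1,0,-0.001,0.003,0]
    - [1,0,-0.001,0.0035,0]
    - [1,0,-0.001,0.0035,0]

```text
time_s: 13.47
tcp_pos: [0.4127, -0.2797, 0.1663]
ee_rot: [180.0, -0.0, -25.0]
force: [-3.7, 2.7, 8.3]
gripper_width: 0.166
grip_force: 25.0
```

servo_tool:
  deltas:
    - [0.6,0,0,0,0]
    - [0.6,0,0,0,0]
    - [0.6,0,0,0,0]
    - [0.5,0,0,-0.02,0]
    - [0.5,0,0,-0.06,0]
    - [0.5,0,0,-0.1,0]
    - [0.5,0,0,-0.12,0]
    - [0.5,0,-0.04,-0.12,0]
    - [0.5,0,-0.08,-0.12,0]
    - [0.5,0,-0.1,-0.12,0]

```text
time_s: 14.3
tcp_pos: [0.4554, -0.1867, 0.2849]
ee_rot: [-179.9, -0.1, -25.0]
force: [-0.3, -0.4, -0.1]
gripper_width: 0.5
grip_force: 0.0
```

```bash
python3 kn.py; python3 - <<'E'
from h import *
a=robot.camera("top");b=robot.camera("side")
cv2.imwrite("pics/s5.png",b);cv2.imwrite("pics/t5.png",a)
cv2.imwrite("pics/c5.png",np.hstack([cv2.resize(b[235:285,180:240],None,fx=6,fy=6,interpolation=2),cv2.resize(b[165:215,205:275],None,fx=6,fy=6,interpolation=2)]))
E
```

```text
14.3 [ 0.4554 -0.1867  0.2849] [-0.31 -0.4  -0.13]
[([239.5, 200.3], 0.69)]
[([0, 0, 30, 24, 433], [219.4, 184.5])]
```

View pics/c5.png

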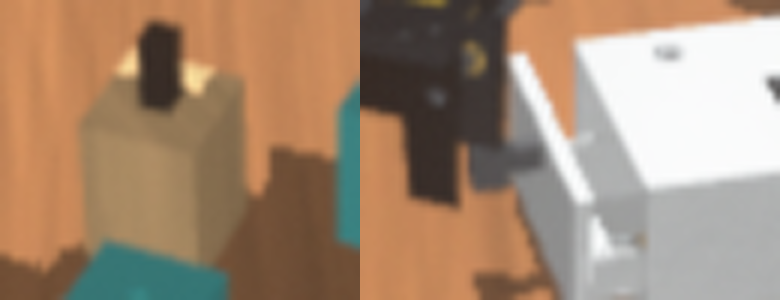

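Side crops: the pin stands in the wooden stand with its handle resting on the top face. The tray is ajar. I go above the knob.

servo_tool:
  deltas:
    - [0.5,-0.07,-0.218,0.06,-35]
    - [0.5,-0.07,-0.218,0.06,-35]
    - [0.5,-0.07,-0.218,0.06,-35]
    - [0.5,-0.07,-0.218,0.06,-35]
    - [0.5,-0.07,-0.218,0.06,-35]
    - [0.5,-0.07,-0.218,0.085,-35]
    - [0.5,-0.07,-0.218,0.085,-35]
    - [0.5,-0.07,-0.218,0.085,-35]
    - [0.5,-0.07,-0.218,0.085,-35]

```text
time_s: 15.25
tcp_pos: [0.4835, 0.0372, 0.1994]
ee_rot: [180.0, 0.0, 9.9]
force: [0.2, -0.3, 0.2]
gripper_width: 0.5
grip_force: 0.0
```

```bash
python3 - <<'E'
from h import *
s=robot.get_state();print(s["time_s"],s["tcp_pos"].round(4),s["ee_rot"].round(2))
b=robot.camera("side");a=robot.camera("top")
p=s["tcp_pos"]
print("pred knob mid px side",w2px("side",[p[0],p[1],.068]),"owl",px2w("top",(146,259),.05).round(3))
cv2.imwrite("pics/c6.png",np.hstack([cv2.resize(b[150:220,200:270],None,fx=6,fy=6,interpolation=2),cv2.resize(a[170:240,200:260],None,fx=6,fy=6,interpolation=2)]))
E
```

```text
15.25 [0.4835 0.0372 0.1994] [1.7997e+02 1.0000e-02 9.9300e+00]
pred knob mid px side [227.0993224  192.10265516] owl [0.448 0.289 0.05 ]
```

View pics/c6.png

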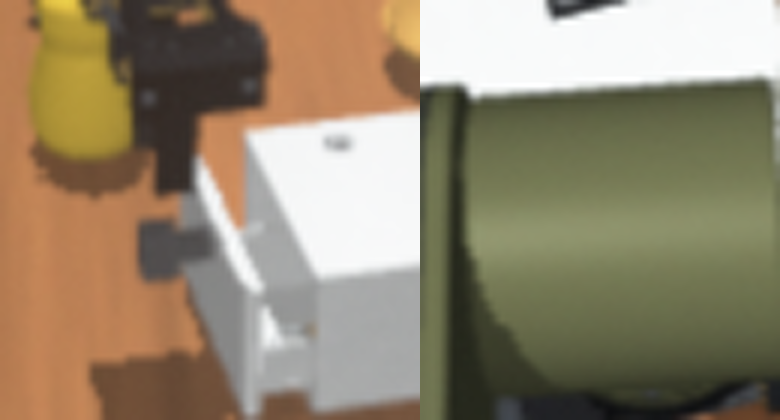

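Side crop: the knob at about (226.2,191.2) lies 1 px from the prediction, so it is 2–3 mm further out. I shift, descend and grip.

servo_tool:
  deltas:
    - [0.5,-0.002,0,0.03,0]
    - [0.5,-0.002,0,0.055,0]
    - [0.5,-0.002,0,0.072,0]
    - [0.5,-0.002,0,0.072,0]
    - [0.5,-0.002,0,0.072,0]
    - [1,-0.002,0,0.072,0]
    - [1,-0.002,0,0.072,0]
    - [1,-0.002,0,0.072,0]
    - [1,-0.002,0,0.072,0]
    - [1,-0.002,0,0.072,0]
  force: 20

```text
time_s: 16.18
tcp_pos: [0.4816, 0.0393, 0.1283]
ee_rot: [-179.8, -0.1, 9.9]
force: [-2.0, 10.4, 4.5]
gripper_width: 0.211
grip_force: 20.4
```

servo_tool:
  deltas:
    - [1,0,0,0,0]
    - [1,0,0,0,0]

```text
time_s: 16.35
tcp_pos: [0.4817, 0.0394, 0.1283]
ee_rot: [-179.8, -0.1, 9.9]
force: [-1.4, 6.1, 3.2]
gripper_width: 0.212
grip_force: 20.0
```

servo_tool:
  deltas:
    - [1,-0.004,-0.001,0,0]
    - [1,-0.01,-0.002,0,0]
    - [1,-0.016,-0.002,0,0]
    - [1,-0.022,-0.002,0,0]
    - [1,-0.028,-0.002,0,0]
    - [1,-0.034,-0.002,0,0]
    - [1,-0.038,-0.002,0,0]
    - [1,-0.04,-0.002,0,0]
    - [1,-0.04,-0.002,0,0]

```text
time_s: 17.1
tcp_pos: [0.4418, 0.0331, 0.1283]
ee_rot: [-180.0, -0.2, 10.0]
force: [2.8, 2.0, 6.1]
gripper_width: 0.211
grip_force: 20.0
```

servo_tool:
  deltas:
    - [1,-0.001,0,0,0]
    - [1,-0.002,0,0,0]
    - [1,-0.003,0,0,0]
    - [1,-0.003,0,0,0]

```text
time_s: 17.43
tcp_pos: [0.4411, 0.0329, 0.1284]
ee_rot: [-180.0, -0.6, 9.9]
force: [12.2, 5.2, -2.4]
gripper_width: 0.206
grip_force: 20.0
```

The force rose to 12 N after about 41 mm, so the tray is at its end stop. I release and rise.

servo_tool:
  deltas:
    - [0.6,0,0,0,0]
    - [0.6,0,0,0,0]
    - [0.6,0,0,0,0]
    - [0.6,0,0,-0.03,0]
    - [0.6,0,0,-0.07,0]
    - [0.6,0,0,-0.11,0]
    - [0.6,-0.04,0,-0.13,0]
    - [0.6,-0.08,0,-0.13,0]
    - [0.6,-0.1,0,-0.13,0]
    - [0.6,-0.1,0,-0.13,0]

```text
time_s: 18.27
tcp_pos: [0.3371, 0.0147, 0.2565]
ee_rot: [180.0, 0.0, 10.0]
force: [0.7, 0.2, 0.3]
gripper_width: 0.4
grip_force: 0.0
```

```bash
python3 - <<'E'
from h import *
s=robot.get_state();print(s["time_s"],s["tcp_pos"].round(4),s["force"].round(1))
b=robot.camera("side");cv2.imwrite("pics/s7.png",b[100:330,150:380].repeat(1,0));
cv2.imwrite("pics/c7.png",cv2.resize(b[130:320,160:360],None,fx=3,fy=3,interpolation=2))
print("knob pred",w2px("side",[.441,.033,.068]))
E
```

```text
18.2667 [0.3371 0.0147 0.2565] [0.7 0.2 0.3]
knob pred [214.42026249 193.27902193]
```

View pics/c7.png

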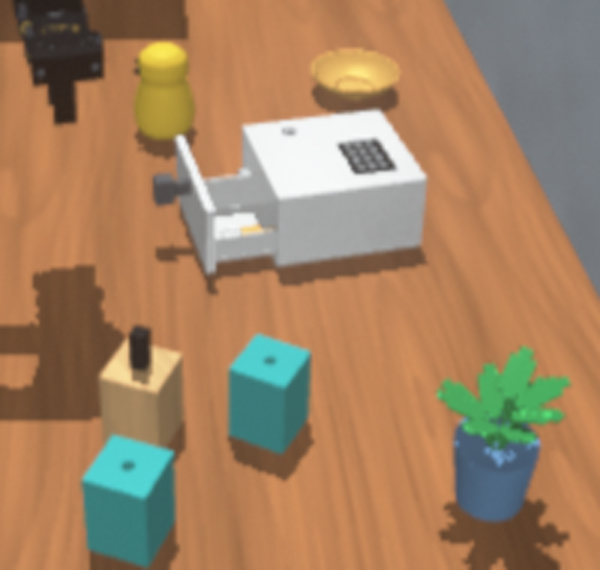

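The picture shows the tray fully out, with its knob at (214,192) where predicted. The pin stands in the wooden stand, and the owl, dish and plant are undisturbed. I hand in.

```bash
python3 -c "
from workcell import robot
print(robot.hand_in())"
```

```text
the job is handed in; nothing more can be done
None
```

The job is handed in at about 18 s of the 61 s allowed: the latch was tripped with about 8 N showing on the wrist, the pin is back upright in its wooden stand, the tray is out to its stop, and the owl, dish and plant were not touched.

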